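# Hold an angle gauge at the set pitch on an uneven stud head

### The arm

A 6-joint arm with a two-finger parallel gripper is mounted at the origin on the work surface. World frame = base frame: x ahead of the robot, y to its left, z up, the work surface at z = 0. Lengths are in m, angles in degrees, forces in N, time in s.
With the tool pointing down it reaches from about 0.325 to 0.775 m from the base axis. Payload 5.5 kg.
Tool frame: the origin (TCP) lies between the finger pads; the fingertips stand env.tip_reach ahead of it and the grasp point (between the pads) lies 11 mm behind it (env.tip_reach is the distance from the TCP to the fingertips, in m); z points along the fingers, y is the direction in which the jaws open and shut (so a half turn about z gives the same grasp; the last joint's range is limited). The gripper opens to 88 mm and grips with 3 to 60 N. Pads are 20 mm wide; open, the fingers measure 115 mm over their backs; the gripper's body (75 mm by 178 mm) begins 61 mm behind the grasp point.
Start: joints at [-70.457, 5.22, 70.514, -0, 104.267, -3.249], TCP at [0.232, -0.553, 0.231] pointing down, gripper open.
Joint ranges: [-164.24, 164.24], [-49.07, 125.15], [9.68, 141.18], [-86.29, 266.29], [3.28, 154.24], [-151.56, 151.56]. Speed limits (degrees/s): [147.25, 147.25, 172.46, 180, 180, 180].

### API

Orientations are given as a 3x3 rotation matrix whose columns are the frame's x, y, z axes.
In Python, from cell import env, imaging, order gives the robot as it stands.
- The arm moves only by the tool arm_command, never from a script. Its argument "series" is text: rows parted by semicolons, each of 7 numbers parted by spaces: the shift along the tool's x, y, z in cm, then the turn, a rotation vector about the tool's x, y, z in rad, then the closure in counts, from 0 (fully open) to 255 (shut). A call has 1 to 10 rows; each row is the pose to reach, as a shift and turn from the pose commanded when the call began, along the tool's axes at that moment; what a row does not reach only later rows make up. A row lasts 1/12 s, in which the tool goes at most 41.7 mm and 7.16 degrees, less where a joint would pass 70% of its speed; a pose out of reach is approached as far as the arm can. A call with a gripper value outside its range is refused whole. The fingers move at their own pace and stop on an object; "force" is the grip in N (left out, the last holds). Time passes only in rows, so rows that repeat a pose let the fingers close. It gives the time, the measured TCP pose, the force and the opening at its end, in the units of the state.
- env.observe(): the state, without advancing time (a new reading comes with each control period).
- imaging.camera(name): name is "side" or "top"; returns a dict with "frame" (420x560x3 uint8, red, green, blue), "vfov" (degrees; the focal length in pixels is half the picture's height over the tangent of half this angle, whatever the lens; pixels are square), "cx", "cy" (the principal point, pixels), "eye" and "rotation" of the camera in the world. Camera axes: x right, y down, z forward; pixel columns grow to the right and rows downward; lengths in m; the calibration is good to about 2 mm. A picture is of the moment at which its call begins. There is no depth.
- order.finish_job(): hands the job in, once; it reports no verdict.
The state is a dict: "t": time; "joint_positions": joint angles; "dq": joint speeds; "tau": joint torques, N m; "ee_pos": TCP position; "tool_rot": TCP orientation; "ft_force": force on the tool from outside, world axes, zero at the start; "wrist_torque": the same for the moment, N m; "width": finger opening in m.
Only numpy, scipy, OpenCV 4.12 (cv2) and the standard library are available. Lean on these libraries where they do the work, as an engineer would, in place of code of your own. Each camera call takes 0.05 s, during which the arm holds its last target.

### The job

Lift the angle gauge off the joist offcut and set its base down level and gently on the high ridge of the stud's broken head, with the dial parallel to the stud's broad face. Then rock it on that ridge until its swinging pointer settles on the index tab of the dial, and finish while still holding the gauge there in your grip, pointer at rest on the index and base resting on the ridge alone, so that I can scribe the saw line from it. Do not shove the stud block along or disturb the other things on the desk.

Things in the scene. Friction and masses are not known exactly. Their poses are not given: they have to be found in the camera images.
- gauge: pendulum angle gauge, 0.25 kg: aluminium base bar 26 (x) x 140 (y) x 14 mm high; on it a round steel case 24 mm thick (x), 110 mm across, top at 123 mm; white dial on the +x side. Origin: middle of the underside, z up, y along the base. Starts standing on the joist offcut, dial facing away from the robot within 26 degrees. It can slip round in the grip about x: trust the pointer, not the wrist
- gauge_center (a point): middle of the gauge's dial, on the pointer's axis, 68 mm above the underside, half-way through the thickness. The case's flat front and back can be pinched (24 mm, across x) from above, 95 to 105 mm above the underside
- gauge_base (a point): middle of the underside of the gauge's base, same axes as gauge
- pointer (a joint): swinging pointer: black weighted needle, 4 mm wide, 35 mm long, hanging freely from the dial's middle, at rest in about half a second. Its angle in the gauge about the gauge's +x axis; 0 = straight at the base (gauge level). It stays plumb: turning the gauge by +a about its own x axis makes it read -a
- index (a joint): index: set hand already fixed at the wanted pitch, and it stays there: a black tab 14 mm wide at the white dial's edge, 36 to 46 mm from the dial's middle. Same zero and sign as the pointer; 0.21 to 0.40 rad. The pointer is on the index when both read the same
- pointer_tip (a point): tip of the pointer, 35 mm from the dial's middle; its z axis runs along the needle from the tip to the pivot
- index_mark (a point): point on the dial 35 mm from its middle, just inside the index tab: the tip of the pointer lies here when it is on the index; its z axis runs from here to the dial's middle
- stud: stud block, 0.85 kg, loose: a 38 (x) x 63 (y) mm stud of pale wood upright on a piece of sole plate 89 (x) x 150 (y) x 38 mm. Origin: middle of the underside, z up, x square to the stud's 63 mm broad face. Its broken head rises to one ridge along x, 38 mm long, 150 mm above the desk, and falls away in splinters at 30 degrees or more to either side. Faces the robot within 17 degrees
- crest (a point): middle of the ridge on the stud's head, 150 mm above the desk, 12 mm to +y of the stud block's middle; same axes as stud
- joist: joist offcut (loose): plain pale wood, 95 (x) x 170 (y) x 45 mm high, flat top; origin in the middle of its underside. The gauge starts on it
- dish: white china dish, 110 mm wide, 22 mm high, a bystander; origin under its middle
- slidebox: closed grey slide box, 87 x 112 x 37 mm, a bystander; origin under its middle
- jar: glass specimen jar with black cap, 60 mm wide, 75 mm high, a bystander; origin under its middle
Mind the look-alikes: they are no part of the job. What is shaped like the gauge but blue or purple is not meant.

How it is judged (in metres and radians):
On the way, in this order (a step that is already met when the one before it is completed fails the run):
1. the gauge is lifted clear of the joist offcut in the grip (contact force between gauge and joist below 0.05 N and contact force between the fingers and gauge above 1 N and contact force between gauge and stud below 0.05 N and height (world z) of gauge_base above 0.06 m), for 0.2 s.
2. the gauge's base is set on the stud's ridge about level, the pointer still off the index (contact force between gauge and stud above 0.4 N and angle between the z axis of pointer_tip and the z axis of index_mark, either way round above 0.1 rad and angle between gauge's own z axis and vertical below 0.12 rad and horizontal distance between gauge_base and crest below 0.05 m), for 0.2 s.
At the end, for the whole second after the job is handed in: For the last second: pointer at rest within 4 deg of the index; gauge gripped, still, off the joist, dial within 11 deg of parallel to the stud's broad face; base pressing 0.4 N or more on the ridge, which lies within 60 mm of the base's middle (20 mm across); stud block flat (angle between the z axis of pointer_tip and the z axis of index_mark, either way round below 0.07 rad and velocity of joint pointer between -0.15 and 0.15 rad/s and contact force between gauge and stud above 0.4 N and contact force between the fingers and gauge above 1 N and contact force between gauge and joist below 0.05 N and y of crest in the frame of gauge_base between -0.06 and 0.06 m and z of crest in the frame of gauge_base between -0.005 and 0.005 m and x of crest in the frame of gauge_base between -0.02 and 0.02 m and angle between the x axis of gauge and the x axis of stud, either way round below 0.2 rad and linear speed of gauge below 0.02 m/s and angle between stud's own z axis and vertical below 0.05 rad); the arm keeps its last pose, push and grip.
It fails at once if the gauge is pressed on the stud with more than 35 N (contact force between gauge and stud above 35 N).
It fails at once if the stud block is shoved more than 30 mm (distance of stud from where it was at the start of the episode above 0.03 m).
It fails at once if the joist offcut, dish, slide box or jar is displaced by more than 30 mm (distance of any of joist, dish, slidebox, jar from where it was at the start of the episode above 0.03 m).
It also fails if it takes over 51 s, if anything falls off the work surface, if the arm or the gripper's body presses on something with over 40 N, if the wrist force passes 120 N, or if a joint passes its speed limit or range.

## Working session

There is one attempt and no reset: what is moved stays moved. The work goes in short steps, Python scripts to look and compute and a tool call to move; the robot and the scene stay as the last step left them, time stands still between calls to the robot, and variables do not carry over. Pictures are saved under pics/ and viewed, and the job is handed in when it is done.

Besides the shell and the picture viewer there is one more tool, called after "Call:" by a JSON object that holds its "name" and its "arguments". arm_command: Moves the arm, as the interface text tells. Its arguments: {"type":"object","properties":{"series":{"type":"string"},"force":{"type":"number"}},"required":["series"]}

```bash
ls; mkdir -p pics
python3 - <<'E'
from cell import env, imaging, order
import cv2
s=env.observe()
for k,v in s.items(): print(k,v)
print(env.tip_reach)
for n in("side","top"):
    c=imaging.camera(n); print(n,c["vfov"],c["cx"],c["cy"],c["eye"],c["rotation"])
    cv2.imwrite(f"pics/{n}0.png",c["frame"][:,:,::-1])
E
```

```text
pics
t 0.0
joint_positions [-7.04562546e+01  5.26209990e+00  7.05798902e+01 -4.45869235e-04
  1.04267496e+02 -3.25027520e+00]
dq [-0.06439993 -0.10187056  0.00886639  0.01209238  0.13435667  0.02644255]
tau [-1.71334082e-04 -4.46449685e+01 -4.06445289e+01  6.98263873e-02
  2.94585025e-02 -1.74481252e-04]
ee_pos [ 0.23233861 -0.55288693  0.22953702]
tool_rot [[ 9.21904360e-01  3.87417001e-01 -6.46350817e-04]
 [ 3.87417527e-01 -9.21902612e-01  1.79827423e-03]
 [ 1.00809502e-04 -1.90824449e-03 -9.99998174e-01]]
ft_force [0.24311633 0.3051047  0.51966354]
wrist_torque [ 0.00346754 -0.00401406  0.00627131]
width 0.08788692705365359
0.008
side 56.235062930676136 281.6379659238543 207.8373403823586 [0.35455761 0.68457365 0.85523577] [[-0.96765195 -0.19311402  0.16234742]
 [-0.25179651  0.69905537 -0.66926834]
 [ 0.01575527 -0.68849732 -0.72506773]]
top 53.77600822001571 283.69574852834245 212.12267238601825 [0.4130022  0.01374058 1.06186624] [[ 0.00648931 -0.99304209  0.11758099]
 [-0.99997243 -0.00601977  0.00434804]
 [-0.00360998 -0.11760596 -0.99305378]]
```

View pics/side0.png

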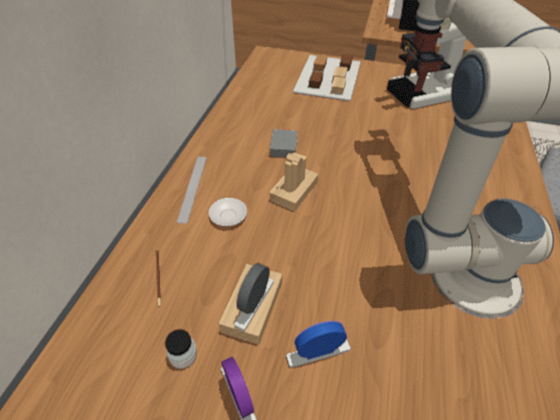

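View pics/top0.png

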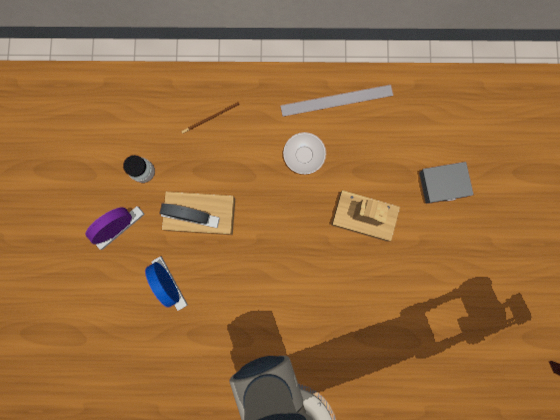

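```bash
cat > h.py <<'E'
from cell import env, imaging, order
import cv2, numpy as np
def cam(n,save=None):
    c=imaging.camera(n)
    if save: cv2.imwrite(f"pics/{save}.png",c["frame"][:,:,::-1])
    c["f"]=c["frame"].shape[0]/2/np.tan(np.radians(c["vfov"])/2); c["R"]=np.array(c["rotation"]); c["e"]=np.array(c["eye"]); return c
def ray(c,p):
    d=c["R"]@np.array([(p[0]-c["cx"])/c["f"],(p[1]-c["cy"])/c["f"],1]); return d/np.linalg.norm(d)
def onz(c,p,z):
    d=ray(c,p); return c["e"]+d*(z-c["e"][2])/d[2]
def proj(c,P):
    q=c["R"].T@(np.array(P)-c["e"]); return np.array([c["cx"]+c["f"]*q[0]/q[2],c["cy"]+c["f"]*q[1]/q[2]])
def tri(c1,p1,c2,p2):
    d1,d2=ray(c1,p1),ray(c2,p2)
    A=np.c_[d1,-d2]; t=np.linalg.lstsq(A,c2["e"]-c1["e"],rcond=None)[0]
    a,b=c1["e"]+t[0]*d1,c2["e"]+t[1]*d2; return (a+b)/2,np.linalg.norm(a-b)
def crop(c,x,y,w,h,s,name):
    f=c["frame"][y:y+h,x:x+w,::-1]; cv2.imwrite(f"pics/{name}.png",cv2.resize(f,None,fx=s,fy=s,interpolation=cv2.INTER_CUBIC))
E
python3 - <<'E'
from h import *
t=cam("top");s=cam("side")
crop(t,150,180,95,65,8,"t1");crop(s,215,255,80,95,6,"s1")
crop(t,325,180,80,65,8,"t2");crop(s,260,140,70,80,7,"s2")
E
```

```text
(no output)
```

View pics/t1.png

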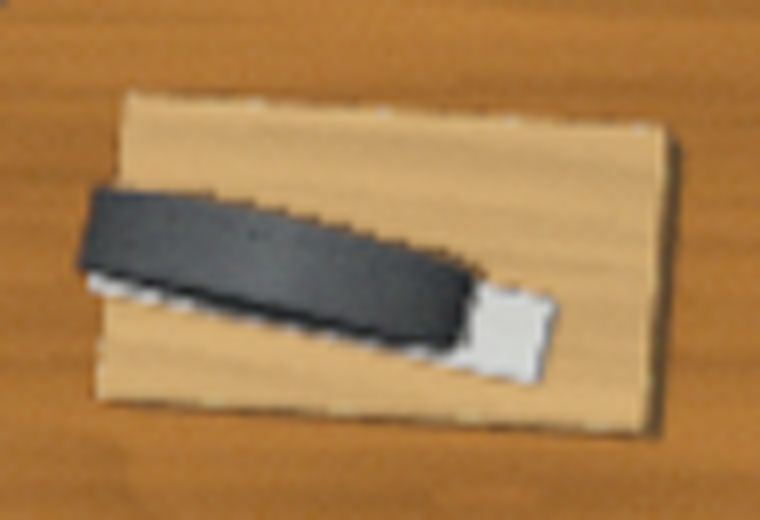

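View pics/s1.png

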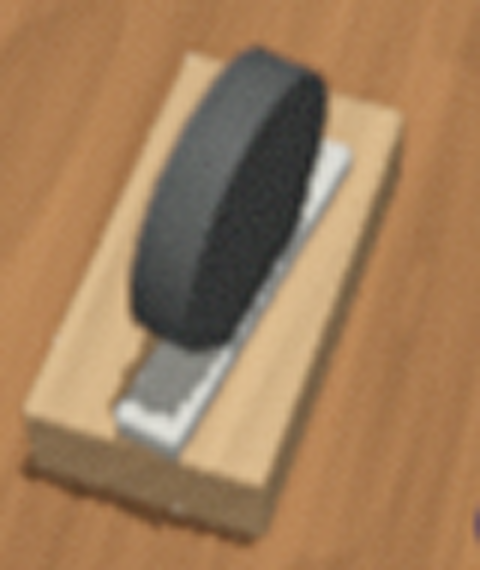

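View pics/t2.png

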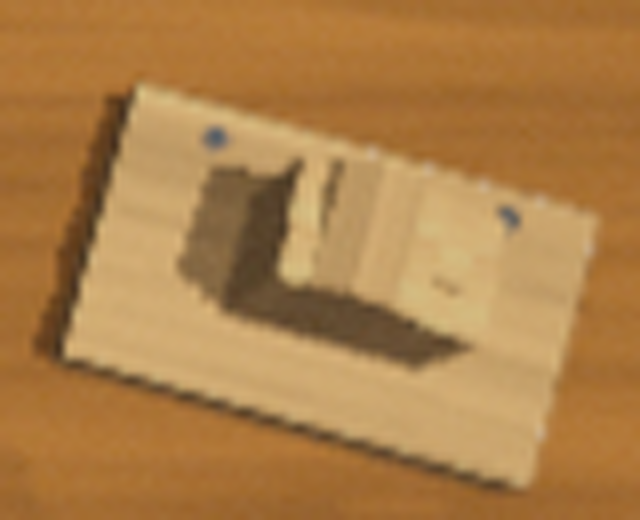

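View pics/s2.png

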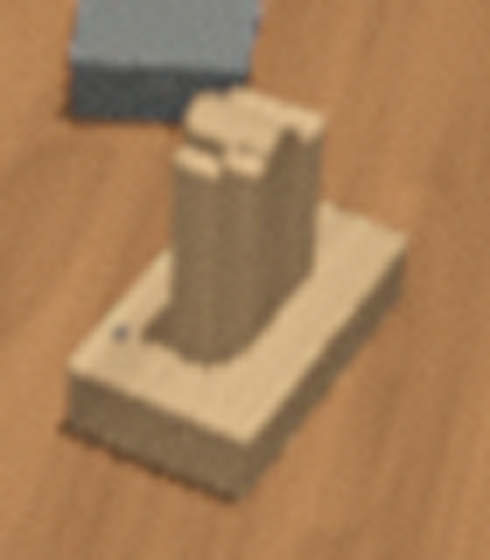

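```bash
cat > m.py <<'E'
from h import *
t=cam("top");s=cam("side")
T1=lambda x,y:(150+x/8-.44,180+y/8-.44);T2=lambda x,y:(325+x/8-.44,180+y/8-.44)
S1=lambda x,y:(215+x/6-.4,255+y/6-.4);S2=lambda x,y:(260+x/7-.43,140+y/7-.43)
print("stud base top corners")
P=np.array([onz(t,T2(*p),.038) for p in((140,85),(597,215),(525,490),(62,357))]);print(P.round(4),P.mean(0))
print(np.linalg.norm(P[1]-P[0]),np.linalg.norm(P[2]-P[1]))
r=P[0]-P[1]+P[3]-P[2]; print("y axis yaw",np.degrees(np.arctan2(-r[0],r[1])))
Q=[onz(s,S2(*p),.038) for p in((72,370),(247,437),(405,240))];print("side",np.array(Q).round(4),(Q[0]+Q[2])/2)
print("gauge base")
a=[onz(t,T1(*p),.059) for p in((555,297),(540,380))];b=[onz(s,S1(*p),.059) for p in((116,410),(182,440),(350,148))]
print(np.array(a).round(4),np.array(b).round(4))
m1=(a[0]+a[1])/2;m2=(b[0]+b[1])/2;r=m2-m1
print("mid",(m1+m2)/2,np.linalg.norm(r),"yaw",np.degrees(np.arctan2(-r[0],r[1])))
# top of case sides: long edges at z~.168 middle
E
python3 m.py
```

```text
stud base top corners
[[ 0.5904 -0.1276  0.038 ]
 [ 0.5502 -0.2694  0.038 ]
 [ 0.4646 -0.2449  0.038 ]
 [ 0.5048 -0.1025  0.038 ]] [ 0.5275184  -0.18609939  0.038     ]
0.1473973766077929 0.08909636720135465
y axis yaw -15.807668798168507
side [[ 0.5873 -0.1216  0.038 ]
 [ 0.5063 -0.1027  0.038 ]
 [ 0.4664 -0.2416  0.038 ]] [ 0.52686904 -0.18163497  0.038     ]
gauge base
[[0.5196 0.1759 0.059 ]
 [0.4942 0.1798 0.059 ]] [[0.546  0.3125 0.059 ]
 [0.5192 0.3173 0.059 ]
 [0.4937 0.1822 0.059 ]]
mid [0.51974347 0.24635905 0.059     ] 0.1394599680330558 yaw -10.607688935363624
```

```bash
cat >> h.py <<'E'
from scipy.spatial.transform import Rotation as Rn
def Rt(yaw_y,tilt=0):
    "tool pointing down, tool y at world angle yaw_y deg; then tilt (deg) about tool y"
    a=np.radians(yaw_y); y=np.array([np.cos(a),np.sin(a),0]); z=np.array([0,0,-1.]); x=np.cross(y,z)
    return np.c_[x,y,z]@Rn.from_rotvec([0,np.radians(tilt),0]).as_matrix()
def go(p,R):
    s=env.observe(); R0=np.array(s["tool_rot"]); 
    d=R0.T@(np.array(p)-s["ee_pos"])*100; rv=Rn.from_matrix(R0.T@R).as_rotvec()
    print("t",s["t"],"shift cm",d.round(2),"rv",rv.round(3),"rows",np.linalg.norm(d)/4.17,np.degrees(np.linalg.norm(rv))/7.16)
def st():
    s=env.observe(); y=np.array(s["tool_rot"])[:,1]
    print("t",s["t"],"j",np.array(s["joint_positions"]).round(1),"p",np.array(s["ee_pos"]).round(4),"yawy",np.degrees(np.arctan2(y[1],y[0])).round(2),"toolz",np.array(s["tool_rot"])[:,2].round(3),"f",np.array(s["ft_force"]).round(2),"m",np.array(s["wrist_torque"]).round(3),"w",s["width"])
E
python3 -c "
from h import *
go([.376,-.15,.25],Rt(-7.2))"
```

```text
t 0.3 shift cm [ 28.85 -31.6   -1.95] rv [-1.000e-03 -0.000e+00 -1.047e+00] rows 10.272541854002773 8.381032756671292
```

Candidates for the gauge in the top view are the grey/black one on the joist at (190,213), the blue one at (163,285) and the purple one at (108,226). The grey one fits the description: it stands on the joist, has a steel case, and shows its back to the robot. The close crop confirms it.

Call:
{"name": "arm_command", "arguments": {"series": "3 -3.2 -0.2 0 0 -0.11 0;6 -6.4 -0.4 0 0 -0.22 0;9 -9.6 -0.6 0 0 -0.33 0;12 -12.8 -0.8 0 0 -0.44 0;15 -16 -1 0 0 -0.55 0;18 -19.2 -1.2 0 0 -0.66 0;21 -22.4 -1.4 0 0 -0.77 0;24 -25.6 -1.6 0 0 -0.88 0;27 -28.8 -1.8 0 0 -0.99 0;29 -31.5 -2 0 0 -1.05 0"}}

```text
t: 1.13
ee_pos: [0.3746, -0.1601, 0.2501]
tool_rot: [[0.118, 0.993, 0.001], [0.993, -0.118, -0.0], [-0.0, 0.001, -1.0]]
ft_force: [1.6, 0.1, 0.6]
width: 0.0873
```

```bash
python3 -c "
from h import *
st();go([.45,.05,.25],Rt(53))"
```

```text
t 1.1333 j [-27.9 -24.3  94.8   0.  109.4 -21.2] p [ 0.3746 -0.1601  0.2501] yawy -6.75 toolz [ 0.001 -0.    -1.   ] f [1.58 0.15 0.63] m [-0.017 -0.062 -0.025] w 0.08729313028849374
t 1.1333 shift cm [2.175e+01 5.020e+00 1.000e-02] rv [ 1.000e-03  1.000e-03 -1.043e+00] rows 5.353608327694216 8.344995397091944
```

Call:
{"name": "arm_command", "arguments": {"series": "2.5 0.6 0 0 0 -0.12 0;5 1.2 0 0 0 -0.24 0;7.5 1.8 0 0 0 -0.36 0;10 2.4 0 0 0 -0.48 0;12.5 3 0 0 0 -0.6 0;15 3.6 0 0 0 -0.72 0;17.5 4.2 0 0 0 -0.84 0;20 4.8 0 0 0 -0.96 0;21.8 5 0 0 0 -1.045 0;21.8 5 0 0 0 -1.045 0"}}

```text
t: 1.97
ee_pos: [0.4511, 0.0508, 0.2496]
tool_rot: [[-0.801, 0.598, -0.001], [0.598, 0.801, 0.001], [0.001, 0.001, -1.0]]
ft_force: [0.4, 0.0, -0.8]
width: 0.0878
```

```bash
python3 -c "
from h import *
st();go([.5197,.2464,.25],Rt(113))"
```

```text
t 1.9667 j [ 2.100e+00 -1.700e+01  8.930e+01  1.000e-01  1.077e+02 -5.110e+01] p [0.4511 0.0508 0.2496] yawy 53.24 toolz [-0.001  0.001 -1.   ] f [ 0.42  0.   -0.79] m [ 0.005 -0.16  -0.015] w 0.08781112290205563
t 1.9667 shift cm [ 6.21 19.78 -0.02] rv [ 1.000e-03 -1.000e-03 -1.043e+00] rows 4.970758736460857 8.346512480977129
```

Call:
{"name": "arm_command", "arguments": {"series": "0.7 2.4 0 0 0 -0.12 0;1.4 4.8 0 0 0 -0.24 0;2.1 7.2 0 0 0 -0.36 0;2.8 9.6 0 0 0 -0.48 0;3.5 12 0 0 0 -0.6 0;4.2 14.4 0 0 0 -0.72 0;4.9 16.8 0 0 0 -0.84 0;5.6 19 0 0 0 -0.96 0;6.2 19.8 0 0 0 -1.045 0;6.2 19.8 0 0 0 -1.045 0"}}

```text
t: 2.8
ee_pos: [0.5211, 0.2444, 0.2492]
tool_rot: [[-0.921, -0.388, -0.001], [-0.388, 0.921, -0.0], [0.001, 0.0, -1.0]]
ft_force: [0.3, -0.2, -0.6]
width: 0.0878
```

```bash
python3 -c "
from h import *
st();go([.5197,.2464,.22],Rt(169.4))"
```

```text
t 2.8 j [ 21.7   1.8  72.2   0.  106.1 -91.1] p [0.5211 0.2444 0.2492] yawy 112.86 toolz [-0.001 -0.    -1.   ] f [ 0.28 -0.23 -0.55] m [ 0.095 -0.114  0.002] w 0.08779851332765658
t 2.8 shift cm [0.04 0.24 2.92] rv [ 0.001 -0.001 -0.987] rows 0.7036696461262238 7.897108938229163
```

Call:
{"name": "arm_command", "arguments": {"series": "0 0.2 0.3 0 0 -0.12 0;0 0.2 0.6 0 0 -0.24 0;0 0.2 0.9 0 0 -0.36 0;0 0.2 1.2 0 0 -0.48 0;0 0.2 1.5 0 0 -0.6 0;0 0.2 1.8 0 0 -0.72 0;0 0.2 2.1 0 0 -0.84 0;0 0.2 2.5 0 0 -0.96 0;0 0.2 2.9 0 0 -0.987 0;0 0.2 2.9 0 0 -0.987 0"}}

```text
t: 3.63
ee_pos: [0.5201, 0.2436, 0.2204]
tool_rot: [[-0.191, -0.982, -0.001], [-0.982, 0.191, -0.001], [0.001, 0.001, -1.0]]
ft_force: [0.3, -0.3, -0.4]
width: 0.0882
```

```bash
python3 -c "
from h import *
st();go([.5197,.2464,.134],Rt(169.4))
c=cam('side','s3')
crop(c,190,170,120,140,5,'s3c')"
```

```text
t 3.6333 j [  21.7    1.2   75.7   -0.   103.1 -147.3] p [0.5201 0.2436 0.2204] yawy 169.0 toolz [-0.001 -0.001 -1.   ] f [ 0.28 -0.33 -0.4 ] m [ 0.117 -0.063 -0.021] w 0.08823050282024776
t 3.6333 shift cm [-0.28  0.09  8.64] rv [ 0.001 -0.001 -0.007] rows 2.072249331857382 0.05701648738632268
```

View pics/s3c.png

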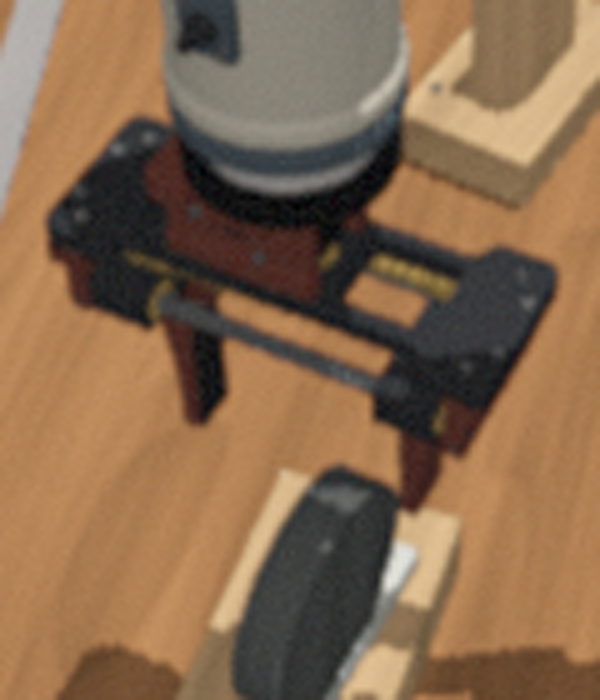

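The open jaws straddle the grey case, with one finger either side of it near (340,480) in the crop. I'm going down now.

Call:
{"name": "arm_command", "arguments": {"series": "-0.3 0.1 1.5 0 0 -0.007 0;-0.3 0.1 3 0 0 -0.007 0;-0.3 0.1 4.5 0 0 -0.007 0;-0.3 0.1 6 0 0 -0.007 0;-0.3 0.1 7.5 0 0 -0.007 0;-0.3 0.1 8.65 0 0 -0.007 0;-0.3 0.1 8.65 0 0 -0.007 0"}}

```text
t: 4.27
ee_pos: [0.5188, 0.2474, 0.1317]
tool_rot: [[-0.182, -0.983, -0.004], [-0.983, 0.182, -0.002], [0.003, 0.004, -1.0]]
ft_force: [-0.4, 0.2, 0.5]
width: 0.088
```

```bash
python3 -c "
from h import *
st();go([.5197,.2464,.134],Rt(169.4))"
```

```text
t 4.2667 j [  22.1    1.7   84.2   -0.    94.4 -147.4] p [0.5188 0.2474 0.1317] yawy 169.49 toolz [-0.004 -0.002 -1.   ] f [-0.42  0.17  0.49] m [ 0.071 -0.001  0.016] w 0.0879892263640531
t 4.2667 shift cm [ 0.08 -0.11 -0.23] rv [ 0.004 -0.003  0.002] rows 0.0635393468470519 0.036688414808781204
```

Call:
{"name": "arm_command", "arguments": {"series": "0 0 -0.2 0.004 0 0 40;0 0 -0.2 0.004 0 0 80;0 0 -0.2 0.004 0 0 120;0 0 -0.2 0.004 0 0 160;0 0 -0.2 0.004 0 0 200;0 0 -0.2 0.004 0 0 255;0 0 -0.2 0.004 0 0 255;0 0 -0.2 0.004 0 0 255;0 0 -0.2 0.004 0 0 255;0 0 -0.2 0.004 0 0 255", "force": 40}}

```text
t: 5.1
ee_pos: [0.5198, 0.2484, 0.1364]
tool_rot: [[-0.18, -0.984, 0.004], [-0.984, 0.18, -0.001], [0.0, -0.004, -1.0]]
ft_force: [-0.1, -0.2, 0.2]
width: 0.0247
```

```bash
python3 -c "
from h import *
st()"
```

```text
t 5.1 j [ 2.220e+01  1.500e+00  8.390e+01 -1.000e-01  9.440e+01 -1.474e+02] p [0.5198 0.2484 0.1364] yawy 169.65 toolz [ 0.004 -0.001 -1.   ] f [-0.06 -0.17  0.22] m [ 0.154 -0.056  0.05 ] w 0.024734132161884515
```

Call:
{"name": "arm_command", "arguments": {"series": "0 0 -0.5 0 0 0 255;0 0 -1.5 0 0 0 255;0 0 -3 0 0 0 255;0 0 -5 0 0 0 255;0 0 -7.5 0 0 0 255;0 0 -10 0 0 0 255;0 0 -12.5 0 0 0 255;0 0 -14 0 0 0 255;0 0 -15 0 0 0 255;0 0 -15 0 0 0 255"}}

```text
t: 5.93
ee_pos: [0.5197, 0.2487, 0.2898]
tool_rot: [[-0.18, -0.984, 0.008], [-0.984, 0.18, 0.001], [-0.002, -0.008, -1.0]]
ft_force: [0.2, -0.6, -1.8]
width: 0.0237
```

```bash
python3 -c "
from h import *
c=cam('side','s4');st()
go([.52,.15,.30],Rt(112))"
```

```text
t 5.9833 j [ 2.230e+01  2.300e+00  6.770e+01 -1.000e-01  1.096e+02 -1.474e+02] p [0.5195 0.2487 0.2876] yawy 169.65 toolz [ 0.006  0.    -1.   ] f [ 0.1  -0.33 -3.41] m [ 0.121 -0.042  0.01 ] w 0.023713273225317872
t 5.9833 shift cm [ 9.7  -1.83 -1.24] rv [-0.005  0.004  1.006] rows 2.3844687274290215 8.05236041611688
```

View pics/s4.png

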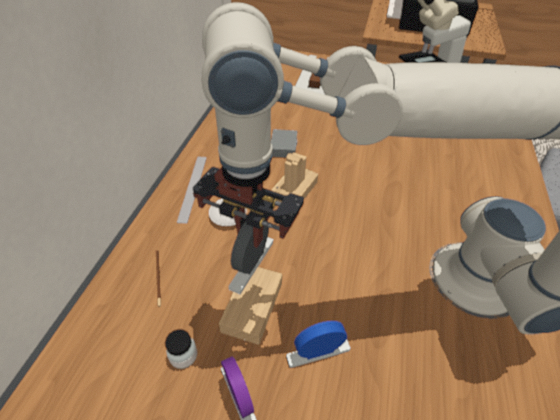

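Call:
{"name": "arm_command", "arguments": {"series": "1 -0.2 -0.2 0 0 0.1 255;2 -0.4 -0.4 0 0 0.2 255;3 -0.6 -0.6 0 0 0.3 255;4 -0.8 -0.8 0 0 0.4 255;5 -1 -1 0 0 0.5 255;6 -1.2 -1 0 0 0.6 255;7 -1.4 -1 0 0 0.7 255;8 -1.6 -1 0 0 0.8 255;9 -1.8 -1 0 0 0.9 255;9.7 -1.8 -1 0 0 1 255"}}

```text
t: 6.82
ee_pos: [0.5192, 0.1489, 0.2943]
tool_rot: [[-0.927, -0.375, 0.001], [-0.375, 0.927, -0.002], [0.0, -0.002, -1.0]]
ft_force: [-0.8, 0.3, -1.8]
width: 0.0237
```

```bash
python3 -c "
from h import *
st()
go([.51,.1,.30],Rt(50))"
```

```text
t 6.8167 j [ 1.250e+01 -2.700e+00  7.210e+01 -1.000e-01  1.106e+02 -9.960e+01] p [0.5192 0.1489 0.2943] yawy 112.04 toolz [ 0.001 -0.002 -1.   ] f [-0.78  0.26 -1.8 ] m [ 0.096 -0.145 -0.049] w 0.023655696886779903
t 6.8167 shift cm [ 2.69 -4.19 -0.56] rv [-2.000e-03  1.000e-03  1.083e+00] rows 1.2012441320700964 8.664380640202246
```

Call:
{"name": "arm_command", "arguments": {"series": "0.3 -0.4 0 0 0 0.1 255;0.6 -0.8 0 0 0 0.21 255;0.9 -1.2 0 0 0 0.32 255;1.2 -1.6 0 0 0 0.43 255;1.5 -2 0 0 0 0.54 255;1.8 -2.5 0 0 0 0.65 255;2.1 -3 0 0 0 0.76 255;2.4 -3.5 0 0 0 0.87 255;2.7 -4 0 0 0 0.98 255;2.7 -4.2 0 0 0 1.08 255"}}

```text
t: 7.65
ee_pos: [0.5099, 0.1001, 0.2946]
tool_rot: [[-0.768, 0.641, 0.001], [0.641, 0.768, -0.001], [-0.001, -0.001, -1.0]]
ft_force: [0.4, 0.2, -1.7]
width: 0.0236
```

```bash
python3 -c "
from h import *
st()
go([.50,.05,.30],Rt(-12))"
```

```text
t 7.65 j [ 7.400e+00 -5.900e+00  7.500e+01 -1.000e-01  1.108e+02 -4.280e+01] p [0.5099 0.1001 0.2946] yawy 50.13 toolz [ 0.001 -0.001 -1.   ] f [ 0.43  0.24 -1.67] m [ 0.052 -0.094 -0.025] w 0.023576403994257544
t 7.65 shift cm [-2.45 -4.48 -0.54] rv [0.    0.002 1.084] rows 1.2307831915138008 8.677596278471338
```

Call:
{"name": "arm_command", "arguments": {"series": "-0.3 -0.4 0 0 0 0.1 255;-0.6 -0.8 0 0 0 0.21 255;-0.9 -1.2 0 0 0 0.32 255;-1.2 -1.6 0 0 0 0.43 255;-1.5 -2 0 0 0 0.54 255;-1.8 -2.5 0 0 0 0.65 255;-2.1 -3 0 0 0 0.76 255;-2.4 -3.5 0 0 0 0.87 255;-2.4 -4 0 0 0 0.98 255;-2.4 -4.5 0 0 0 1.08 255"}}

```text
t: 8.48
ee_pos: [0.4999, 0.0505, 0.2943]
tool_rot: [[0.203, 0.979, 0.0], [0.979, -0.203, -0.001], [-0.001, 0.001, -1.0]]
ft_force: [0.8, -1.0, -0.8]
width: 0.0237
```

```bash
python3 -c "
from h import *
st()
go([.50,.05,.30],Rt(-74))"
```

```text
t 8.4833 j [ 1.90e+00 -8.50e+00  7.75e+01 -1.00e-01  1.11e+02  1.36e+01] p [0.4999 0.0505 0.2943] yawy -11.73 toolz [ 0.    -0.001 -1.   ] f [ 0.82 -1.04 -0.83] m [-0.074 -0.046  0.034] w 0.02374045202752265
t 8.4833 shift cm [-0.04  0.02 -0.57] rv [1.000e-03 0.000e+00 1.087e+00] rows 0.1370066859748303 8.696980418513693
```

Call:
{"name": "arm_command", "arguments": {"series": "0 0 0 0 0 0.1 255;0 0 0 0 0 0.21 255;0 0 0 0 0 0.32 255;0 0 0 0 0 0.43 255;0 0 0 0 0 0.54 255;0 0 0 0 0 0.65 255;0 0 0 0 0 0.76 255;0 0 0 0 0 0.87 255;0 0 0 0 0 0.98 255;0 0 0 0 0 1.08 255"}}

```text
t: 9.32
ee_pos: [0.4999, 0.0508, 0.2944]
tool_rot: [[0.959, 0.282, 0.0], [0.282, -0.959, -0.001], [0.0, 0.001, -1.0]]
ft_force: [0.5, 0.3, -1.3]
width: 0.0238
```

Call:
{"name": "arm_command", "arguments": {"series": "0 0 0 0 0 0 255;0 0 0 0 0 0 255;0 0 0 0 0 0 255;0 0 0 0 0 0 255;0 0 0 0 0 0 255;0 0 0 0 0 0 255;0 0 0 0 0 0 255"}}

```text
t: 9.9
ee_pos: [0.5003, 0.0508, 0.2966]
tool_rot: [[0.958, 0.288, 0.004], [0.288, -0.958, -0.001], [0.004, 0.002, -1.0]]
ft_force: [-0.1, 1.0, -2.3]
width: 0.0238
```

```bash
python3 -c "
from h import *
st()
c=cam('side','s5')
p=proj(c,[.50,.05,.27]);print(p)
x,y=int(p[0])-35,int(p[1])-30
print(x,y);crop(c,x,y,75,70,8,'s5c')"
```

```text
t 9.9 j [ 2.00e+00 -8.50e+00  7.73e+01 -1.00e-01  1.11e+02  7.52e+01] p [0.5003 0.0508 0.2966] yawy -73.25 toolz [ 0.004 -0.001 -1.   ] f [-0.13  1.01 -2.26] m [ 0.023 -0.003  0.028] w 0.023832156291158316
[286.06287712 176.87247639]
251 146
```

View pics/s5c.png

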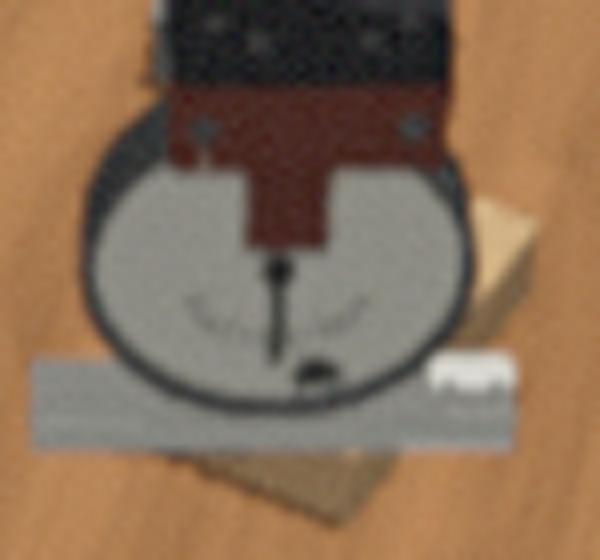

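```bash
cat > dial.py <<'E'
from h import *
def meas(c,yaw,pc,pts,org,sc):
    "yaw: tool-y angle deg; pc rough gauge centre; pts crop pixels: pivot, ..."
    a=np.radians(yaw+180); n=np.array([np.cos(a),np.sin(a),0]); y=np.array([-n[1],n[0],0]); pl=np.array(pc)+.0125*n
    o=[]
    for p in pts:
        px=(org[0]+(p[0]+.5)/sc-.5,org[1]+(p[1]+.5)/sc-.5); d=ray(c,px); X=c["e"]+d*((pl-c["e"])@n)/(d@n); o.append([X@y,X[2]])
    return np.array(o)
E
python3 - <<'E'
from dial import *
c=cam("side"); st(); org=(251,146)
g=c["frame"].astype(int).sum(2)
sub=g[146+27:146+52,251+20:251+60]
o=meas(c,-73.25,[.5,.05,.27],[(278,270),(273,362),(317,374),(32,448),(516,450)],org,8)
d=o-o[0]; print((d*1000).round(1))
print("pointer",np.degrees(np.arctan2(d[1,0],-d[1,1])),"index",np.degrees(np.arctan2(d[2,0],-d[2,1])),"base tilt",np.degrees(np.arctan2(*(o[4]-o[3])[::-1])), o[0])
np.set_printoptions(linewidth=250)
print(g[146+32:146+52,251+28:251+48])
E
```

```text
t 10.0 j [ 2.00e+00 -8.50e+00  7.73e+01 -1.00e-01  1.11e+02  7.52e+01] p [0.5004 0.0508 0.2966] yawy -73.26 toolz [ 0.004 -0.001 -1.   ] f [-0.55  1.47 -2.58] m [-0.001  0.004  0.012] w 0.023954542012832293
[[  0.    0. ]
 [ -0.6 -35. ]
 [ 12.  -40. ]
 [-69.6 -68. ]
 [ 71.  -72.1]]
pointer -1.0185203149944597 index 16.660302546347125 base tilt -1.643820424674248 [-0.49550963  0.27411982]
[[417 417 395 390 336 215 146 179 273 362 393 384 390 411 418 415 415 419 416 412]
 [416 411 410 407 333 199 120 124 240 382 418 412 411 417 424 405 408 400 412 413]
 [414 403 419 399 331 202 118 123 249 393 419 415 414 413 415 410 418 402 418 411]
 [407 417 422 416 373 279 170 212 337 407 423 417 410 415 413 415 416 408 415 415]
 [414 407 415 414 418 333 201 265 387 422 421 413 412 418 415 419 400 403 407 415]
 [416 415 415 411 415 349 218 278 391 415 414 417 417 414 414 396 385 373 392 397]
 [413 400 420 423 417 358 223 275 392 420 415 405 414 411 402 375 352 383 397 418]
 [395 396 407 417 414 359 225 271 391 423 412 393 394 386 371 379 367 396 408 412]
 [381 385 403 413 408 337 224 278 384 414 404
[... 251 characters left out ...]
08 405 423 419 420 420 418 413 416]
 [413 418 418 414 404 322 236 338 395 360 328 330 344 396 405 412 414 409 424 412]
 [409 412 406 420 404 350 315 379 381 294 228 182 224 273 338 404 412 415 419 404]
 [415 411 410 417 414 397 394 409 341 214 124 107 131 186 303 397 414 405 367 330]
 [419 418 421 417 415 416 422 413 326 199 182 182 198 242 306 351 361 336 270 207]
 [384 401 411 415 413 409 412 408 356 285 296 293 279 277 276 273 255 222 191 219]
 [290 322 317 326 338 343 350 350 305 283 293 276 260 235 207 207 202 227 270 331]
 [194 207 209 212 228 229 237 239 221 208 208 204 206 183 218 251 289 340 363 398]
 [249 227 228 229 229 236 226 229 233 234 239 268 270 298 334 353 368 392 396 398]]
```

The side view shows the dial square-on: pivot (278,270), tip (273,362) and index tab (317,374) in the crop. The index lies about 17° to the + side of the pointer. I'll check that tilt in the air first.

Call:
{"name": "arm_command", "arguments": {"series": "0 0 0 0 0.1 0 255;0 0 0 0 0.2 0 255;0 0 0 0 0.297 0 255;0 0 0 0 0.297 0 255;0 0 0 0 0.297 0 255;0 0 0 0 0.297 0 255;0 0 0 0 0.297 0 255;0 0 0 0 0.297 0 255;0 0 0 0 0.297 0 255;0 0 0 0 0.297 0 255"}}

```text
t: 10.83
ee_pos: [0.5008, 0.0509, 0.2963]
tool_rot: [[0.915, 0.288, 0.283], [0.276, -0.958, 0.084], [0.295, 0.002, -0.956]]
ft_force: [-0.6, -0.3, -2.1]
width: 0.0237
```

```bash
python3 -c "
from h import *
st()
c=cam('side','s6')
crop(c,251,140,75,75,8,'s6c')"
```

```text
t 10.8333 j [ -1.6 -23.7  91.2   5.3  96.1  72.9] p [0.5008 0.0509 0.2963] yawy -73.26 toolz [ 0.283  0.084 -0.956] f [-0.56 -0.26 -2.14] m [-0.111  0.262  0.031] w 0.023694174827811595
```

View pics/s6c.png

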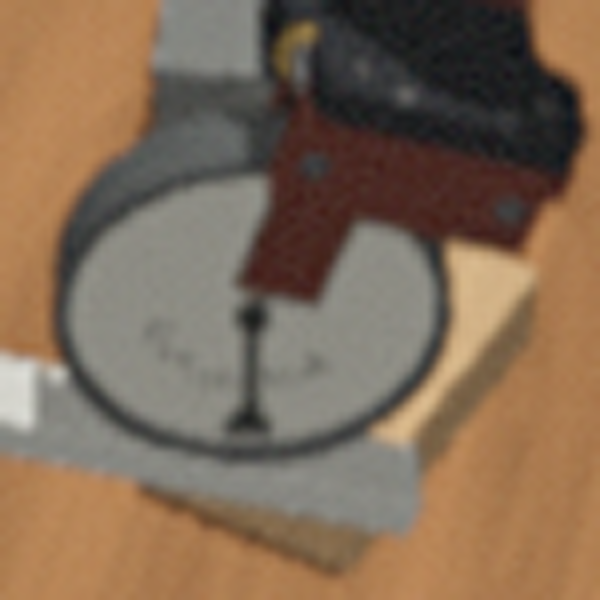

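Tilted 17° in the air, the needle at (250,315)-(248,420) points straight at the tab at (247,425), so a tilt of about 16.5–17° is right and the grip isn't slipping. Next I'll level it and go over to the stud.

```bash
python3 -c "
from h import *
go([.53,-.174,.295],Rt(-15.6))"
```

```text
t 10.8833 shift cm [-3.55 22.38 -0.92] rv [ 0.152 -0.273 -0.998] rows 5.4393118430417315 8.371513106075675
```

Call:
{"name": "arm_command", "arguments": {"series": "-0.4 2.5 -0.1 0.017 -0.03 -0.111 255;-0.8 5 -0.2 0.034 -0.06 -0.222 255;-1.2 7.5 -0.3 0.051 -0.09 -0.333 255;-1.6 10 -0.4 0.067 -0.121 -0.444 255;-2 12.5 -0.5 0.084 -0.152 -0.555 255;-2.4 15 -0.6 0.101 -0.182 -0.666 255;-2.8 17.5 -0.7 0.118 -0.212 -0.777 255;-3.2 20 -0.8 0.135 -0.243 -0.888 255;-3.55 22.4 -0.9 0.152 -0.273 -0.998 255;-3.55 22.4 -0.9 0.152 -0.273 -0.998 255"}}

```text
t: 11.72
ee_pos: [0.5306, -0.1777, 0.2932]
tool_rot: [[0.267, 0.964, -0.002], [0.964, -0.267, -0.002], [-0.002, -0.002, -1.0]]
ft_force: [1.1, 0.7, -2.7]
width: 0.0236
```

Call:
{"name": "arm_command", "arguments": {"series": "0 0 0 0 0 0 255;0 0 0 0 0 0 255;0 0 0 0 0 0 255;0 0 0 0 0 0 255;0 0 0 0 0 0 255;0 0 0 0 0 0 255"}}

```text
t: 12.22
ee_pos: [0.5297, -0.1738, 0.2955]
tool_rot: [[0.269, 0.963, 0.002], [0.963, -0.269, -0.0], [0.0, 0.002, -1.0]]
ft_force: [0.1, -0.1, -1.6]
width: 0.0239
```

```bash
python3 -c "
from h import *
st()
c=cam('side','s7');d=cam('top','t7')
p=proj(c,[.53,-.174,.2])
x,y=int(p[0])-45,int(p[1])-45;print(x,y,p)
crop(c,x,y,95,95,6,'s7c')
p=proj(d,[.53,-.174,.2]);x,y=int(p[0])-50,int(p[1])-40;print(x,y,p)
crop(d,x,y,100,80,7,'t7c')
go([.53,-.174,.245],Rt(-15.6))"
```

```text
t 12.2167 j [-2.170e+01 -1.000e-01  6.940e+01  0.000e+00  1.106e+02 -6.000e+00] p [ 0.5297 -0.1738  0.2955] yawy -15.62 toolz [ 0.002 -0.    -1.   ] f [ 0.11 -0.15 -1.62] m [-0.03  -0.036  0.009] w 0.023939473375817727
249 96 [294.79488098 141.15371852]
325 165 [375.03012488 205.59553017]
t 12.3167 shift cm [0.   0.02 5.03] rv [ 0.002 -0.    -0.   ] rows 1.2064084540726097 0.013214015710281288
```

View pics/s7c.png

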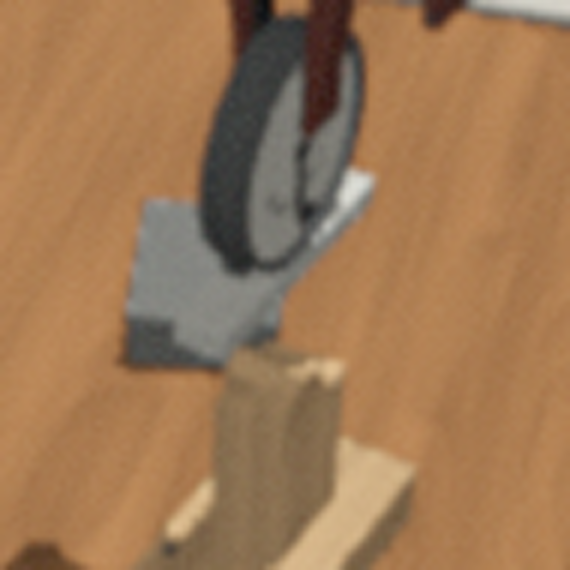

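View pics/t7c.png

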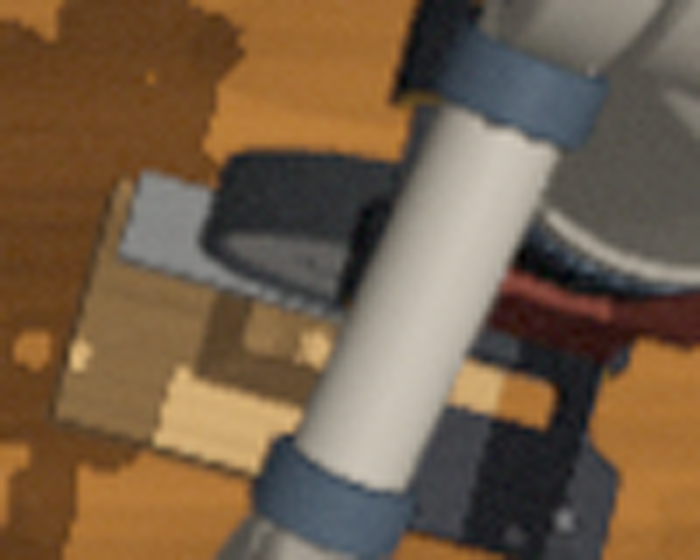

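Call:
{"name": "arm_command", "arguments": {"series": "0 0 1 0 0 0 255;0 0 2 0 0 0 255;0 0 3 0 0 0 255;0 0 4 0 0 0 255;0 0 4.6 0 0 0 255;0 0 4.8 0 0 0 255;0 0 4.8 0 0 0 255;0 0 4.8 0 0 0 255;0 0 4.8 0 0 0 255;0 0 4.8 0 0 0 255"}}

```text
t: 13.15
ee_pos: [0.53, -0.1744, 0.2478]
tool_rot: [[0.27, 0.963, 0.002], [0.963, -0.27, -0.0], [0.0, 0.002, -1.0]]
ft_force: [-0.7, -0.5, -2.5]
width: 0.0236
```

Call:
{"name": "arm_command", "arguments": {"series": "0 0 0.1 0 0 0 255;0 0 0.2 0 0 0 255;0 0 0.2 0 0 0 255;0 0 0.2 0 0 0 255"}}

```text
t: 13.48
ee_pos: [0.5298, -0.1743, 0.245]
tool_rot: [[0.27, 0.963, 0.001], [0.963, -0.27, 0.0], [0.0, 0.001, -1.0]]
ft_force: [0.4, 0.3, -2.3]
width: 0.0235
```

Call:
{"name": "arm_command", "arguments": {"series": "0 0 0.1 0 0 0 255;0 0 0.2 0 0 0 255;0 0 0.2 0 0 0 255;0 0 0.2 0 0 0 255"}}

```text
t: 13.82
ee_pos: [0.5298, -0.1742, 0.2429]
tool_rot: [[0.27, 0.963, 0.001], [0.963, -0.27, 0.0], [0.0, 0.001, -1.0]]
ft_force: [0.2, 0.4, -0.8]
width: 0.024
```

Call:
{"name": "arm_command", "arguments": {"series": "0 0 0.1 0 0 0 255;0 0 0.1 0 0 0 255;0 0 0.1 0 0 0 255;0 0 0.1 0 0 0 255"}}

```text
t: 14.15
ee_pos: [0.5298, -0.1743, 0.242]
tool_rot: [[0.27, 0.963, 0.001], [0.963, -0.27, 0.0], [0.0, 0.001, -1.0]]
ft_force: [-0.2, 0.1, -2.2]
width: 0.0238
```

Call:
{"name": "arm_command", "arguments": {"series": "0 0 0.1 0 0 0 255;0 0 0.1 0 0 0 255;0 0 0.1 0 0 0 255;0 0 0.1 0 0 0 255"}}

```text
t: 14.48
ee_pos: [0.5299, -0.1743, 0.2412]
tool_rot: [[0.27, 0.963, 0.001], [0.963, -0.27, -0.0], [0.0, 0.001, -1.0]]
ft_force: [0.4, 0.5, -1.0]
width: 0.0243
```

Call:
{"name": "arm_command", "arguments": {"series": "0 0 0.1 0 0 0 255;0 0 0.1 0 0 0 255;0 0 0.1 0 0 0 255;0 0 0.1 0 0 0 255"}}

```text
t: 14.82
ee_pos: [0.5299, -0.1743, 0.2411]
tool_rot: [[0.27, 0.963, 0.002], [0.963, -0.27, -0.001], [0.0, 0.002, -1.0]]
ft_force: [-1.5, 0.1, 4.8]
width: 0.024
```

Call:
{"name": "arm_command", "arguments": {"series": "0 0 0 0 0 0 255;0 0 0 0 0 0 255;0 0 0 0 0 0 255;0 0 0 0 0 0 255"}}

```text
t: 15.15
ee_pos: [0.5299, -0.1743, 0.2411]
tool_rot: [[0.27, 0.963, 0.002], [0.963, -0.27, -0.001], [0.0, 0.002, -1.0]]
ft_force: [-0.7, 0.8, 5.9]
width: 0.0236
```

```bash
python3 -c "
from h import *
st()
c=cam('side','s8')
crop(c,249,96,95,95,6,'s8c');st()"
```

```text
t 15.15 j [-21.7  -1.3  76.1   0.  105.   -6.1] p [ 0.5299 -0.1743  0.2411] yawy -15.64 toolz [ 0.002 -0.001 -1.   ] f [-0.75  0.77  5.92] m [0.133 0.336 0.003] w 0.023614223596437136
t 15.2 j [-21.7  -1.3  76.1   0.  105.   -6.1] p [ 0.5299 -0.1743  0.2411] yawy -15.64 toolz [ 0.002 -0.001 -1.   ] f [-1.15  0.28  5.88] m [0.097 0.273 0.003] w 0.023896058322779266
```

View pics/s8c.png

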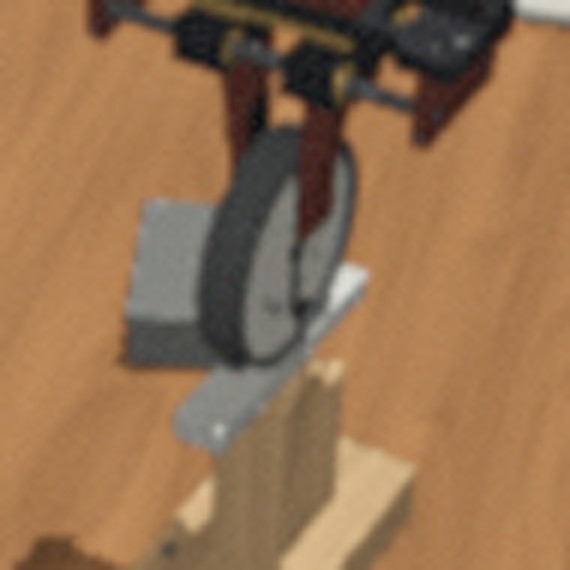

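Run:
```python
from h import *
c=cam("side")
X=np.array([.963,-.269,0]);Y=np.array([.269,.963,0])
C=np.array([.5272,-.1839,0])
pr=lambda P:((proj(c,P)-[249,96]+.5)*6-.5).round(0)
for sx in(-1,1):
  for sy in (-1,1): print("post",sx,sy,pr(C+sx*.019*X+sy*.0315*Y+[0,0,.13]),"plate",pr(C+sx*.0445*X+sy*.075*Y+[0,0,.038]))
G=np.array([.5304,-.1726,0])
for sx in(-1,1):
  for sy in (-1,1): print("base",sx,sy,pr(G+sx*.013*X+sy*.07*Y+[0,0,.15]),pr(G+sx*.013*X+sy*.07*Y+[0,0,.164]))
print("crest ends",pr(G+.019*X+[0,0,.15]),pr(G-.019*X+[0,0,.15]))
```

```text
post -1 -1 [347. 358.] plate [418. 467.]
post -1 1 [285. 430.] plate [280. 643.]
post 1 -1 [279. 333.] plate [269. 410.]
post 1 1 [215. 403.] plate [123. 577.]
base -1 -1 [364. 292.] [366. 269.]
base -1 1 [222. 454.] [222. 431.]
base 1 -1 [317. 275.] [319. 252.]
base 1 1 [172. 435.] [173. 411.]
crest ends [237. 348.] [307. 374.]
```

The base corners at (368,270) and (175,415) in the crop match the prediction and the gauge sits level on the ridge with about 8 N on it. Next I'll rock about the ridge.

Call:
{"name": "arm_command", "arguments": {"series": "-0.23 0 0 0 0.025 0 255;-0.45 0 0 0 0.05 0 255;-0.68 0 0.02 0 0.075 0 255;-0.9 0 0.05 0 0.1 0 255;-1.13 0 0.08 0 0.125 0 255;-1.35 0 0.11 0 0.15 0 255;-1.35 0 0.11 0 0.15 0 255;-1.35 0 0.11 0 0.15 0 255"}}

```text
t: 15.92
ee_pos: [0.5263, -0.1874, 0.2401]
tool_rot: [[0.266, 0.963, 0.043], [0.952, -0.27, 0.144], [0.151, 0.003, -0.989]]
ft_force: [-1.5, 0.9, 5.8]
width: 0.0235
```

```bash
python3 -c "
from h import *
st()"
```

```text
t 15.9167 j [-28.3  -0.3  75.7   8.8 106.2 -10.3] p [ 0.5263 -0.1874  0.2401] yawy -15.66 toolz [ 0.043  0.144 -0.989] f [-1.54  0.86  5.78] m [0.416 0.16  0.063] w 0.023541042121028748
```

Call:
{"name": "arm_command", "arguments": {"series": "-0.23 0 0 0 0.025 0 255;-0.45 0 0.02 0 0.05 0 255;-0.68 0 0.04 0 0.075 0 255;-0.9 0 0.06 0 0.1 0 255;-1.13 0 0.09 0 0.125 0 255;-1.26 0 0.11 0 0.14 0 255;-1.26 0 0.11 0 0.14 0 255;-1.26 0 0.11 0 0.14 0 255;-1.26 0 0.11 0 0.14 0 255;-1.26 0 0.11 0 0.14 0 255"}}

```text
t: 16.75
ee_pos: [0.5232, -0.199, 0.2375]
tool_rot: [[0.257, 0.963, 0.081], [0.923, -0.269, 0.276], [0.288, 0.004, -0.958]]
ft_force: [-0.4, 0.1, 7.7]
width: 0.0237
```

```bash
python3 -c "
from h import *
st()
c=cam('side','s9')
crop(c,249,96,95,95,6,'s9c');crop(c,278,110,40,50,12,'s9d');st();cam('top','t9')"
```

```text
t 16.75 j [-34.    1.4  75.2  16.7 107.8 -13.9] p [ 0.5232 -0.199   0.2375] yawy -15.62 toolz [ 0.081  0.276 -0.958] f [-0.43  0.11  7.73] m [0.602 0.051 0.067] w 0.0237298942060369
t 16.8 j [-34.    1.4  75.2  16.7 107.8 -13.9] p [ 0.5232 -0.199   0.2375] yawy -15.62 toolz [ 0.081  0.276 -0.958] f [-1.91  1.41  8.36] m [0.609 0.03  0.089] w 0.023993467295714527
```

View pics/s9c.png

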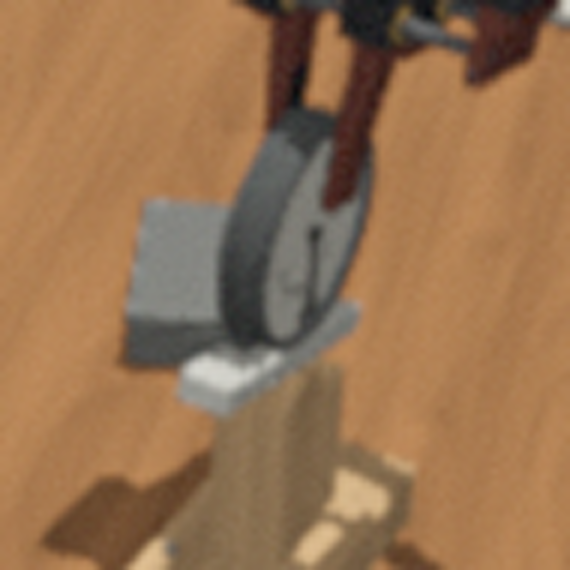

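View pics/s9d.png

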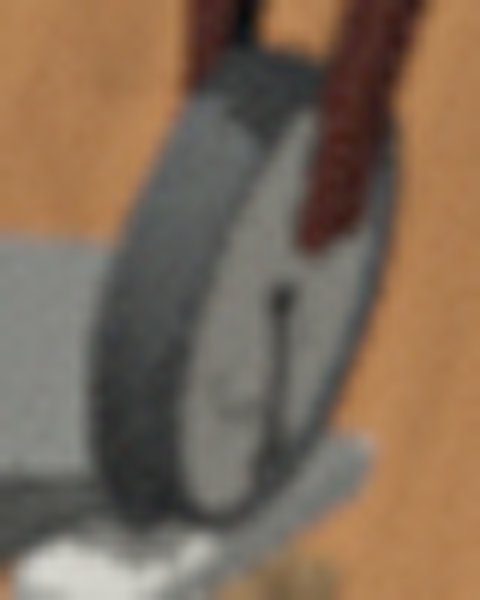

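View pics/t9.png

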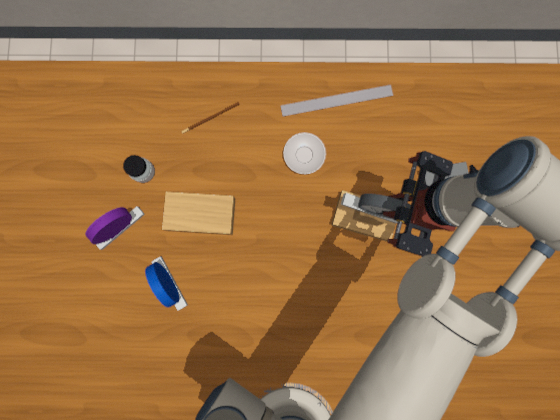

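Run:
```python
from dial import *
c=cam("side");st()
def ang(o): d=o-o[0]; return [np.degrees(np.arctan2(x[0],-x[1])).round(1) for x in d[1:]],(np.linalg.norm(d[1:],axis=1)*1000).round(1)
pc=[.53-.0,-.178,.215]
o=meas(c,-15.6,pc,[(283,295),(274,437),(269,467)],(278,110),12); print("pivot,tip,tab",ang(o))
for e in([(220,414),(357,322)],[(220,392),(357,302)]):
    o=meas(c,-15.6,[.53,-.173,.15],e,(249,96),6); d=o[1]-o[0]; print("base",np.degrees(np.arctan2(d[1],d[0])),np.linalg.norm(d))
o=meas(c,-15.6,[.53,-.173,.15],[(220,452),(366,293)],(249,96),6); d=o[1]-o[0]; print("level view base",np.degrees(np.arctan2(d[1],d[0])),np.linalg.norm(d))
f=c["frame"].astype(int).sum(2); np.set_printoptions(linewidth=200)
print(f[132:155,292:312])
```

```text
t 16.9 j [-34.    1.4  75.2  16.7 107.8 -13.9] p [ 0.5232 -0.199   0.2375] yawy -15.62 toolz [ 0.081  0.276 -0.958] f [-1.56  0.2   8.11] m [0.633 0.049 0.085] w 0.02395722314974085
pivot,tip,tab ([np.float64(-0.1), np.float64(-2.0)], array([40. , 47.7]))
base -16.374861541834477 0.14307065010530537
base -16.34488666656273 0.14169898899274164
level view base -1.8323417927666104 0.14406814744690824
[[252 257 248 251 322 351 369 368 362 343 356 356 344 355 375 353 279 243 315 381]
 [250 239 234 259 344 365 355 374 331 273 298 351 356 371 371 346 262 234 338 379]
 [249 223 232 287 357 371 369 362 279 174 238 346 371 368 361 323 258 253 360 384]
 [240 229 238 314 362 366 362 357 247 166 256 342 370 367 347 295 241 301 378 393]
 [228 222 243 339 372 367 366 353 273 204 311 339 364 364 342 270 244 342 389 392]
 [218 208 280 358 369 368 361 361 308 229 318 332 359 367 325 248 264 358 392 387]
 [199 209 307 358 371 366 370 360 307 234 299 343 360 359 300 246 301 371 404 398]
 [181 209 334 363 357 372 370 364 314 244 312 360 369 341 264 262 347 390 387 397]
 [178 233 339 351 338 350 373 360 2
[... 510 characters left out ...]
33 264 345 382 405 449 431 403 374]
 [197 291 352 372 367 366 354 261 172 195 215 238 318 372 393 392 422 413 397 380]
 [184 281 351 367 356 366 325 227 178 192 209 286 360 379 367 373 376 398 391 392]
 [153 269 351 377 372 362 315 224 183 212 272 347 378 370 361 341 369 404 382 388]
 [142 229 337 372 366 366 303 227 201 246 325 360 361 345 340 366 385 397 384 380]
 [120 179 301 344 359 313 258 218 242 307 353 360 344 347 357 374 403 397 387 390]
 [135 148 210 274 264 234 214 255 316 357 349 343 354 364 387 401 403 397 392 384]
 [229 216 209 199 196 224 256 315 346 350 355 378 371 378 413 411 403 396 382 388]
 [330 337 376 339 302 300 327 336 353 346 355 390 392 407 409 414 401 391 382 401]]
```

Run:
```python
from dial import *
c=cam("side"); np.set_printoptions(linewidth=200)
def ang(d): return np.degrees(np.arctan2(d[0],-d[1])).round(2),(np.linalg.norm(d)*1000).round(1)
def dark(f,x0,y0,x1,y1,th):
    s=f[y0:y1,x0:x1]; w=np.clip(th-s,0,None); Y,X=np.mgrid[y0:y1,x0:x1]; return ((w*X).sum()/w.sum(),(w*Y).sum()/w.sum())
for n,reg in(("s5",None),("s6",None)):
    f=cv2.imread(f"pics/{n}.png").astype(int).sum(2)
    if n=="s5": print(f[188:196,284:298])
    else: print(f[176:198,276:290])
```

```text
[[286 197 261 342 394 393 407 392 399 402 412 413 411 416]
 [289 188 297 372 389 403 406 400 418 413 415 414 411 413]
 [315 239 328 395 363 344 325 348 379 409 410 413 413 421]
 [346 315 372 391 298 220 188 216 278 354 398 422 419 410]
 [402 395 401 337 216 132 112 134 184 299 386 418 404 373]
 [418 418 400 331 202 185 188 219 240 301 353 369 321 271]
 [411 408 405 370 288 306 311 297 269 276 279 258 218 189]
 [346 345 349 309 269 298 284 265 218 208 206 209 215 278]]
[[409 411 417 420 377 302 239 203 186 192 191 157 149 134]
 [409 418 417 414 399 323 244 215 277 311 299 262 236 214]
 [416 411 412 409 336 246 167 183 297 379 393 372 371 351]
 [410 414 424 406 295 160 102 138 270 396 422 414 417 401]
 [416 412 416 406 313 196 105 159 292 390 415 420 406 415]
 [413 416 414 417 375 271 163 247 356 409 415 416 419 405]
 [411 409 408 417 406 309 217 305 400 420 423 408 417 411]
 [420 416 415 423 405 307 217 315 412 424 412 416 415 402]
 [414 421 411 423 406 310 215 328 407 412 415 417 410 373]
 [416 420 411 411 404 306 220 321 400 413 407 408 408 367]
 [384 393 384 389 394 301 219 301 356 390 378 395 384 354]
 [376 380 359 377 375 285 216 309 354 370 381 388 391 389]
 [388 394 384 394 373 287 214 322 383 393 399 401 405 415]
 [401 416 415 410 389 284 221 312 405 414 415 413 415 413]
 [412 416 421 413 362 255 176 302 391 418 418 413 413 415]
 [418 411 408 370 272 182 142 263 357 415 417 417 419 417]
 [420 417 384 291 188 113 109 181 289 387 417 419 421 417]
 [409 400 356 251 171 178 170 178 250 379 410 411 410 396]
 [362 375 362 293 274 273 279 275 290 367 371 359 353 317]
 [260 294 282 269 273 275 276 264 254 283 273 272 237 212]
 [235 222 215 214 188 201 200 197 213 212 200 207 210 219]
 [361 331 288 250 240 248 247 252 268 272 276 301 325 336]]
```

Both views put the tilt 1–2° past the index, which is inside the tolerance. I'll rock back 0.015 rad and check again.

Call:
{"name": "arm_command", "arguments": {"series": "0.07 0 0 0 -0.008 0 255;0.14 0 0 0 -0.015 0 255;0.14 0 0 0 -0.015 0 255;0.14 0 0 0 -0.015 0 255;0.14 0 0 0 -0.015 0 255;0.14 0 0 0 -0.015 0 255;0.14 0 0 0 -0.015 0 255;0.14 0 0 0 -0.015 0 255;0.14 0 0 0 -0.015 0 255;0.14 0 0 0 -0.015 0 255"}}

```text
t: 17.78
ee_pos: [0.5236, -0.1977, 0.2379]
tool_rot: [[0.258, 0.963, 0.077], [0.927, -0.269, 0.262], [0.273, 0.004, -0.962]]
ft_force: [-0.2, 0.9, 8.0]
width: 0.0238
```

```bash
python3 -c "
from h import *
st()
c=cam('side','s10')
crop(c,278,110,40,50,12,'s10d');crop(c,249,96,95,95,6,'s10c');st()
np.set_printoptions(linewidth=200)
print(c['frame'].astype(int).sum(2)[132:155,292:312])"
```

```text
t 17.7833 j [-33.4   1.2  75.3  15.9 107.6 -13.5] p [ 0.5236 -0.1977  0.2379] yawy -15.62 toolz [ 0.077  0.262 -0.962] f [-0.24  0.94  8.04] m [0.635 0.058 0.02 ] w 0.023846914398851695
t 17.8333 j [-33.4   1.2  75.3  15.9 107.6 -13.5] p [ 0.5236 -0.1977  0.2379] yawy -15.62 toolz [ 0.077  0.262 -0.962] f [-0.33  0.38  6.75] m [0.584 0.047 0.065] w 0.023992148290666985
[[257 263 242 255 323 366 362 371 357 354 334 333 332 360 372 358 272 252 330 376]
 [246 233 246 294 352 359 372 372 328 276 284 347 359 374 358 341 263 252 348 392]
 [237 240 245 330 364 360 373 354 274 185 250 344 370 365 352 307 237 258 355 399]
 [233 219 256 337 369 365 365 351 234 156 270 355 368 377 355 292 241 304 370 399]
 [223 223 269 350 371 371 374 354 261 209 300 340 365 369 324 256 253 333 379 395]
 [214 217 291 353 362 369 368 359 292 236 321 335 355 356 313 242 265 362 394 397]
 [206 227 323 370 372 365 371 360 298 238 302 348 367 356 287 227 300 365 395 394]
 [198 218 343 369 359 364 367 364 287 228 320 356 358 334 268 267 349 385 394 397]
 [180 246 344 363 344 361 385 352 282 238 322 361 365 306 256 30
[... 481 characters left out ...]
30 292 355 382 440 527 486 408 382]
 [202 338 370 374 365 366 332 226 150 178 199 239 333 376 384 408 483 454 404 388]
 [192 315 363 372 368 365 311 205 173 196 206 298 366 385 367 359 393 409 394 388]
 [175 288 355 370 376 363 325 236 201 207 273 339 370 371 354 345 371 395 393 383]
 [168 268 343 377 369 360 311 223 213 255 339 368 365 352 348 368 393 399 388 378]
 [134 224 313 358 352 321 259 211 240 317 354 357 350 342 369 390 407 399 388 380]
 [159 172 249 270 264 241 224 256 316 341 348 344 357 357 393 403 404 397 393 386]
 [225 208 206 205 195 223 273 310 342 352 354 358 359 395 404 417 407 399 389 384]
 [337 328 295 269 269 287 330 338 352 340 359 382 378 398 408 405 397 396 393 381]]
```

View pics/s10d.png

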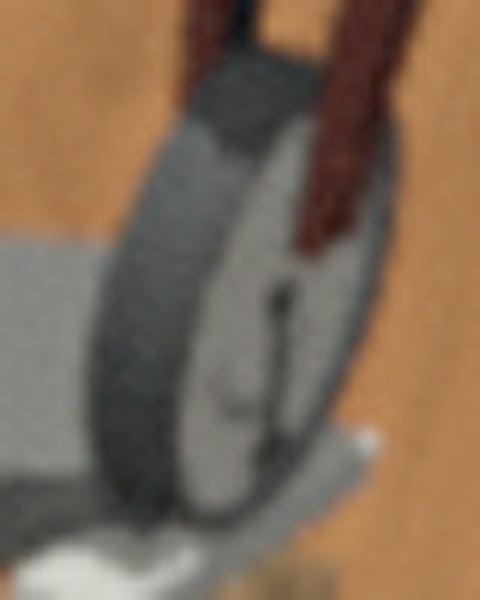

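View pics/s10c.png

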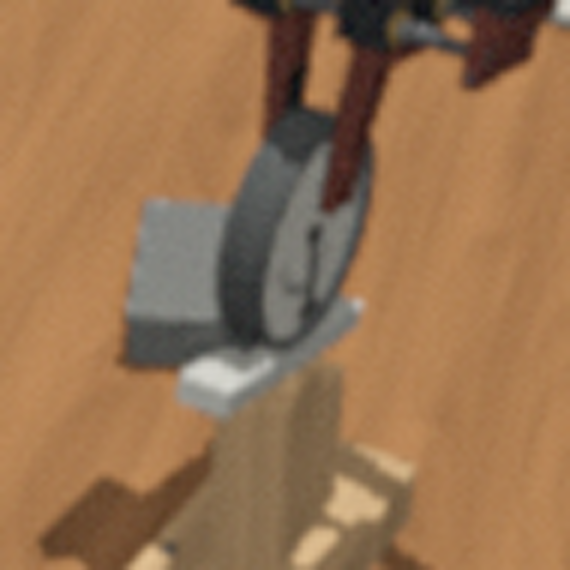

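The needle runs from (283,295) in the crop and ends in the tab at (272,450). The base rests on the ridge, the force is steady (about 9–10 N on the ridge), and the stud is upright and in place. I'm handing in.

```bash
python3 -c "
from h import *
print(order.finish_job());st()"
```

```text
the job is handed in; nothing more can be done
None
the job is handed in; nothing more can be done
```

I lifted the grey gauge off the joist and set it down level on the stud's ridge. I then rocked it about 16° until the pointer came onto the index tab, and handed the job in while still holding it there. The hand-in gives no verdict, so these are my own last checks.

- **Dial direction:** I turned the gauge half round so the dial faces the robot and the side camera could see it. It is still parallel to the stud's broad face, to within about a degree by the wrist reading.
- **Pointer on the index:** in the last side view the tip lies in the tab. I estimate the error at about 1°, against the 4° allowed.
- **Grip and ridge force:** I set the grip at 40 N. The wrist force is steady, which works out to about 9–10 N of the gauge on the ridge, with the limit at 35 N.
- **Stud and the rest of the desk:** in the last pictures the stud is upright and everything else is where it started.
- **Disagreement:** the base's slope, measured from the steep side view, changed by about 14.5° at the full tilt, while the wrist had turned 16.6°. That measurement is only good to about 1.5°. The pointer and tab in two views said I was 1–2° past the index, so I trusted the pointer and rocked back 0.9° before handing in.

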